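# Slide the drip tray back into the coffee machine

### The job

Slide the coffee machine's deep drip tray, handle outwards, into the bay in the foot of the machine until it is fully home, then let go of it. Leave the cup standing on the machine's grille, and leave the toaster's flat crumb tray where it lies.

Things in the scene. Friction and masses are not known exactly. Their poses are not given: they have to be found in the camera images.
- tray: Loose deep open steel drip tray, 140 long (x) x 120 wide (y) x 34 high, under 0.35 kg; front panel 40 high at x=-70. From its middle a straight black bar handle sticks out to x=-135, 16 thick (y), z=4 to 30. Origin: underside centre of the 140x120 body, x away from the handle, z up. Grasp from above at x=-118, TCP 26 above the worktop, fingers closing along y.
- machine: Fixed espresso machine, 200 wide, 330 tall. Origin on the worktop where the home tray's origin belongs; x into the bay, z up. Bay: no floor, sides y=+-64, rigid back stop x=73, ceiling 48 high under the grille (top 62), grille edge x=-70, flush with a home tray. Flared cheeks, 40 high, 128 apart at x=-70, 160 at x=-100; foot ends by x=-110. Column behind x=73; head from x=-18, above z=185.
- crumb_tray: The toaster's flat crumb tray, not to be used: steel, 190 long (x) x 90 wide x 10 high, small black tab (6 thick, 50 wide) at its -x end, loose on the worktop beside the drip tray, nearer or farther than it. Origin: centre of its underside, z up.
- cup: Small white cup, 58 diameter at the rim, 58 high, standing loose on the machine's grille under the spouts. Origin: centre of its underside, z up.
Not all that is in view belongs to the job. What is shaped like the cup but blue is not meant. What is shaped like the tray but blue is not meant.

How it is judged (in metres and radians):
At the end, for the whole second after the job is handed in: The drip tray is at rest and let go, fully home in the bay (within 12 mm lengthwise and sideways, within 10 degrees, flat on the worktop); the cup stands upright on the grille; the crumb tray is within 30 mm of where it lay (x of tray in the frame of machine between -0.012 and 0.012 m and y of tray in the frame of machine between -0.012 and 0.012 m and angle between the x axis of tray and the x axis of machine, either way round below 0.175 rad and height (world z) of tray below 0.01 m and linear speed of tray below 0.02 m/s and angle between cup's own z axis and vertical below 0.2 rad and height (world z) of cup above 0.055 m and distance of crumb_tray from where it was at the start of the episode below 0.03 m); the robot touches nothing.
It fails at once if the cup on the grille is tipped over or knocked off (angle between cup's own z axis and vertical above 0.5 rad or height (world z) of cup below 0.05 m).
It fails at once if the crumb tray is moved by more than 30 mm (distance of crumb_tray from where it was at the start of the episode above 0.03 m).
It also fails if it takes over 40 s, if anything falls off the work surface, if the arm or the gripper's body presses on something with over 40 N, if the wrist force passes 120 N, or if a joint passes its speed limit or range.

### The arm

A 6-joint arm with a two-finger parallel gripper is mounted at the origin on the work surface. World frame = base frame: x ahead of the robot, y to its left, z up, the work surface at z = 0. Lengths are in mm, angles in rad, forces in N, time in s.
With the tool pointing down it reaches from about 350 to 975 mm from the base axis. Payload 7.1 kg.
Tool frame: the origin (TCP) lies between the finger pads, 19 mm behind the fingertips; this is the grasp point; z points along the fingers, y is the line along which they close (so a half turn about z gives the same grasp; the last joint's range is limited). The gripper opens to 88 mm and grips with 3 to 60 N. Pads are 20 mm wide; open, the fingers measure 115 mm over their backs; the gripper's body (75 mm by 178 mm) begins 61 mm behind the grasp point.
Start: joints at [-1.189, 0.423, 1.63, -0, 1.089, -0.019], TCP at [243.862, -575.444, 241.375] pointing down, gripper open.
Joint ranges: [-3, 3], [-0.9, 2.11], [0.09, 2.58], [-1.31, 4.45], [0.11, 2.69], [-2.54, 2.54]. Speed limits (rad/s): [2.39, 2.39, 3.01, 3.14, 3.14, 3.14].

### API

Orientations are given as a rotation vector (axis times angle).
In Python, from workcell import ctrl gives the robot as it stands. The module is installed in compiled form; this text tells all that it offers.
- The arm moves only by the shell command python3 -m creep 'ROWS'. ROWS is JSON, a list of rows, each an object with "translation": the shift along the tool's x, y, z in mm, a list of three; "angular": the turn, a rotation vector about the tool's x, y, z in rad, a list of three; "jaw": the opening, from 0 (shut) to 1 (fully open). A call has exactly 8 rows; each row is the pose to reach, as a shift and turn from the pose commanded when the call began, along the tool's axes at that moment; what a row does not reach only later rows make up. A row lasts 1/8 s, in which the tool goes at most 62.5 mm and 10.7 degrees, less where a joint would pass 70% of its speed; a pose out of reach is approached as far as the arm can. A call with a gripper value outside its range is refused whole. The fingers move at their own pace and stop on an object; the grip force is fixed at half the most. Time passes only in rows, so rows that repeat a pose let the fingers close, or fill a call up. It gives the time, the measured TCP pose, the force, the opening and the grip force at its end, in the units of the state.
- ctrl.get_obs(): the state, without advancing time (a new reading comes with each control period).
- ctrl.get_image(name): name is "scene" or "top"; returns the picture (384x512x3 uint8, red, green, blue); there is no depth.
- ctrl.camera_info(name): a dict with "camera_matrix" (3x3 intrinsics, pixels), "world_from_camera" (4x4, takes a point from camera to world coordinates). Camera axes: x right, y up, looking along -z (the intrinsics and any distortion apply to the point x, -y, -z); pixel columns grow to the right and rows downward; lengths in mm; the calibration is good to about 2 mm. A picture is of the moment at which its call begins. camera_info takes no time and is no camera call.
- ctrl.close_job(): hands the job in; it is judged then, once.
Trained networks look in the newest picture that a camera, given by its name, has taken for a name from the list of things; names that differ only in an ending like _2 or _b are one class to them, and where a whole thing is asked for, a point or a joint stands for the part that bears it (a point fixed in the world has none). Each returns a list of dicts, best first, with "score" (0 to 1); they miss things now and then, are a little off and sometimes report something else, mostly with a low value. They report only what shows in the picture. A call takes as long as a camera call. They do not tell look-alikes from the thing itself.
- ctrl.look_for(camera, label): "rect" ([left, top, right, bottom] in pixels, round what is visible of it).
The state is a dict: "t": time; "qpos": joint angles; "qvel": joint speeds; "joint_torque": joint torques, N m; "ee_pos": TCP position; "orientation": TCP orientation; "ft_force": force on the tool from outside, world axes, zero at the start; "moment": the same for the moment, N m; "width": finger opening in mm; "grasp_force": force on a finger pad.
Only numpy, scipy, OpenCV 4.12 (cv2) and the standard library are available. Lean on these libraries where they do the work, as an engineer would, in place of code of your own. Each camera call takes 0.05 s, during which the arm holds its last target. There are 200 camera calls.

## Working session

There is one attempt and no reset: what is moved stays moved. The work goes in short steps, Python scripts to look and compute and a shell command to move; the robot and the scene stay as the last step left them, time stands still between calls to the robot, and variables do not carry over. Pictures are saved under pics/ and viewed, at most 10 in all, crops included, and the job is handed in when it is done.

```bash
mkdir -p pics; python3 - <<'E'
from workcell import ctrl
import cv2,numpy as np
np.set_printoptions(precision=4,suppress=True)
for c in ("scene","top"):
    im=ctrl.get_image(c); cv2.imwrite(f"pics/{c}0.png",cv2.resize(im[:,:,::-1],(800,600),interpolation=cv2.INTER_CUBIC))
    i=ctrl.camera_info(c); print(c,i)
    for l in("tray","machine","crumb_tray","cup"):
        print(l,[(np.round(d['rect']),round(d['score'],2)) for d in ctrl.look_for(c,l)][:4])
o=ctrl.get_obs();print(o['t'],o['ee_pos'],o['orientation'],o['width'])
E
```

```text
scene {'camera_matrix': array([[420.8849,   0.    , 257.9007],
       [  0.    , 420.8849, 189.0902],
       [  0.    ,   0.    ,   1.    ]]), 'world_from_camera': array([[  -0.7086,   -0.4392,    0.5523, 1238.4632],
       [   0.7054,   -0.424 ,    0.5679,  819.3226],
       [  -0.0153,    0.792 ,    0.6103,  904.0476],
       [   0.    ,    0.    ,    0.    ,    1.    ]])}
tray [(array([208., 159., 258., 197.]), 0.96), (array([201., 118., 244., 148.]), 0.83)]
machine []
crumb_tray [(array([171., 180., 224., 214.]), 0.57)]
cup [(array([268., 266., 290., 296.]), 0.81), (array([305., 224., 324., 251.]), 0.72)]
top {'camera_matrix': array([[486.5654,   0.    , 258.8154],
       [  0.    , 486.5654, 192.5662],
       [  0.    ,   0.    ,   1.    ]]), 'world_from_camera': array([[  -0.001 ,    0.9991,   -0.0433,  405.7436],
       [  -0.9998,   -0.0018,   -0.0185,   26.3038],
       [  -0.0186,    0.0433,    0.9989, 1515.0049],
       [   0.    ,    0.    ,    0.    ,    1.    ]])}
tray [(array([363., 227., 424., 295.]), 0.98), (array([286., 175., 357., 225.]), 0.85)]
machine [(array([ 63., 136., 209., 224.]), 0.93)]
crumb_tray [(array([290., 132., 355., 165.]), 0.96)]
cup [(array([163., 110., 180., 131.]), 0.71), (array([163., 159., 175., 176.]), 0.68), (array([121., 110., 146., 132.]), 0.63)]
0.5 [ 243.877  -575.413   241.3568] [-3.0786 -0.6254  0.    ] 87.80402513798275
```

View pics/scene0.png

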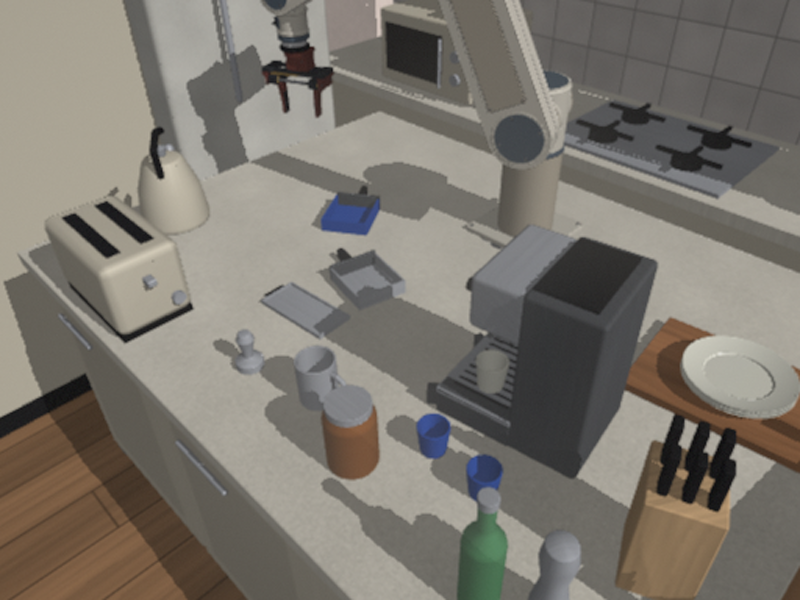

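View pics/top0.png

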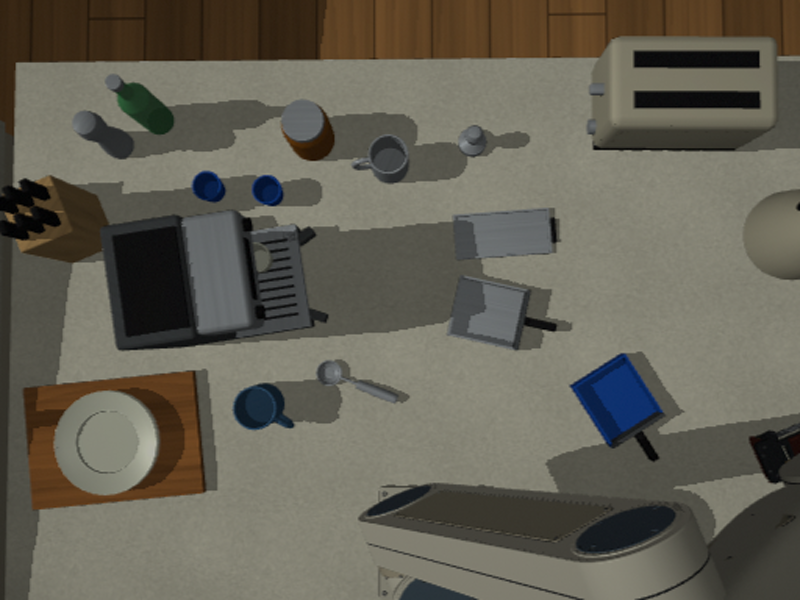

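The candidates for the tray in the top view (800 px picture) are the grey deep tray at (490,312) with its bar handle at (540,324), the blue look-alike at (617,400) and the flat crumb tray at (505,233). The grey deep one with the bar handle fits. The white cup stands on the grille at (262,258), and the bay opens to the right, towards -y. I'll check this in an enlarged crop.

```bash
python3 - <<'E'
from workcell import ctrl
import cv2,numpy as np
im=ctrl.get_image("top")
a=cv2.resize(im[125:230,280:380,::-1],None,fx=4,fy=4,interpolation=cv2.INTER_CUBIC)
b=cv2.resize(im[125:230,140:240,::-1],None,fx=4,fy=4,interpolation=cv2.INTER_CUBIC)
cv2.imwrite("pics/crop.png",np.hstack([b,a]))
E
```

```text
(no output)
```

View pics/crop.png

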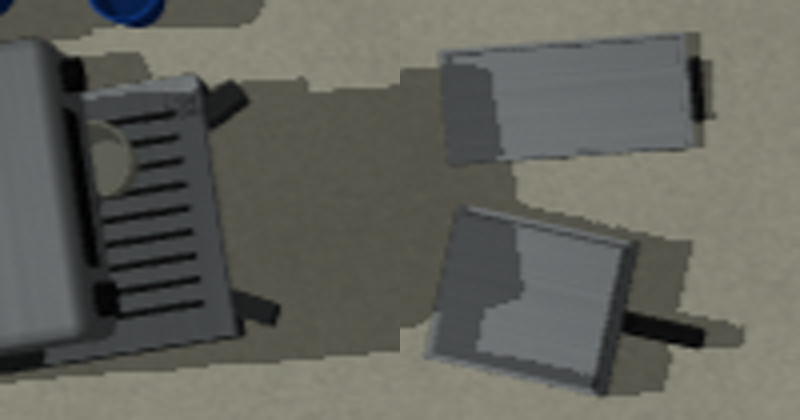

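The crop confirms it. On the right, the grey deep tray has rim corners (462,206), (428,357), (637,241) and (602,394), with the bar handle ending at (704,340). On the left, the front edge of the grille runs (200,76)-(243,335), and the cheek tips are at about (245,92) and (277,317).

```bash
cat >h.py <<'E'
from workcell import ctrl
import numpy as np
from scipy.spatial.transform import Rotation as R
def ray(c,uv,z):
    i=ctrl.camera_info(c);K=i['camera_matrix'];T=i['world_from_camera']
    d=np.linalg.inv(K)@[uv[0],uv[1],1]; d=T[:3,:3]@[d[0],-d[1],-d[2]]
    p=T[:3,3]; return p+d*(z-p[2])/d[2]
def full(u,v,right):
    return ((u-400*right+.5)/4-.5+(280 if right else 140),(v+.5)/4-.5+125)
def fit(obj,world):
    o=np.array(obj,float);w=np.array(world)[:,:2];oc,wc=o.mean(0),w.mean(0)
    a=o-oc;b=w-wc
    th=np.arctan2((a[:,0]*b[:,1]-a[:,1]*b[:,0]).sum(),(a*b).sum())
    M=np.array([[np.cos(th),-np.sin(th)],[np.sin(th),np.cos(th)]])
    t=wc-M@oc; return t,th,(w-(o@M.T+t))
E
python3 - <<'E'
from h import *
np.set_printoptions(precision=1,suppress=True)
# machine/tray x -> world +y ; local y -> world -x
P=[((462,206),34,(70,-60)) ,((428,357),34,(70,60)),((637,241),40,(-70,-60)),((602,394),40,(-70,60)),((704,340),30,(-135,0))]
t,th,r=fit([p[2] for p in P],[ray("top",full(*p[0],1),p[1]) for p in P]);print("tray",t,np.degrees(th));print(r)
Q=[((200,76),62,(-70,-100)),((243,335),62,(-70,100))]
w=[ray("top",full(*p[0],0),p[1]) for p in Q];print(w)
m,mh,r=fit([p[2] for p in Q],w);print("machine",m,np.degrees(mh),r)
C=[((226,125),40),((210,125),40),((240,82),40),((249,100),40),((280,308),40),((274,325),40),((236,291),40)]
Rm=R.from_euler('z',mh).as_matrix()[:2,:2]
for u,z in C: print(u,Rm.T@(ray("top",full(*u,0),z)[:2]-m))
Rt=R.from_euler('z',th).as_matrix()[:2,:2]
print("grasp",t+Rt@[-118,0])
print("tray in m",Rm.T@(t-m),np.degrees(th-mh))
E
```

```text
tray [ 448.3 -109.4] 77.32453631357147
[[-2.3 -2.7]
 [-0.2 -2.8]
 [ 1.   2. ]
 [ 2.5  2.9]
 [-1.   0.6]]
[array([616.6, 261.4,  62. ]), array([421.7, 228.1,  62. ])]
machine [507.4 313.8] 99.68648436115363 [[-1.1 -0.2]
 [ 1.1  0.2]]
(226, 125) [-80.5 -62.1]
(210, 125) [-68.4 -64.2]
(240, 82) [-96.5 -92.8]
(249, 100) [-101.  -78.]
(280, 308) [-98.2  82.7]
(274, 325) [-91.5  94.6]
(236, 291) [-67.3  64.2]
grasp [ 422.5 -224.5]
tray in m [-407.2  129.4] -22.361948047582167
```

Both fits are consistent: the tray is at (448,-109) yaw 77.3°, and the machine origin is at (507,314) yaw 99.7°. Next I'll work out the approach above the handle.

```bash
cat >>h.py <<'E'
def to(x,y,z,yaw):
    o=ctrl.get_obs();r=R.from_rotvec(o['orientation'])
    g=R.from_euler('z',yaw,degrees=True)*R.from_euler('x',180,degrees=True)
    print("t",round(o['t'],2),"translation",np.round(r.inv().apply(np.array([x,y,z])-o['ee_pos']),1),"angular",np.round((r.inv()*g).as_rotvec(),3))
def tcp(tx,ty,yaw): a=np.radians(yaw);return tx-118*np.cos(a),ty-118*np.sin(a)
E
python3 -c "
from h import *
to(422.5,-224.5,110,77.3)"
```

```text
t 0.55 translation [ 301.4 -253.4  131.4] angular [-0.    -0.    -0.948]
```

```bash
python3 -m creep '[{"translation":[43,-36,10],"angular":[0,0,-0.135],"jaw":1},{"translation":[86,-72,25],"angular":[0,0,-0.27],"jaw":1},{"translation":[129,-108,45],"angular":[0,0,-0.405],"jaw":1},{"translation":[172,-144,65],"angular":[0,0,-0.54],"jaw":1},{"translation":[215,-180,85],"angular":[0,0,-0.675],"jaw":1},{"translation":[258,-217,108],"angular":[0,0,-0.81],"jaw":1},{"translation":[301.4,-253.4,131.4],"angular":[0,0,-0.948],"jaw":1},{"translation":[301.4,-253.4,131.4],"angular":[0,0,-0.948],"jaw":1}]'
python3 - <<'E'
from h import *
import cv2
im=ctrl.get_image("scene")
cv2.imwrite("pics/s1.png",cv2.resize(im[120:240,150:310,::-1],None,fx=4,fy=4,interpolation=cv2.INTER_CUBIC))
to(422.5,-224.5,26,77.3)
E
```

```text
t: 1.55
ee_pos: [422.8, -221.1, 108.6]
orientation: [-2.445, -1.968, 0.002]
ft_force: [0.1, -0.2, 0.2]
width: 88.0
grasp_force: 0.0
t 1.6 translation [-1.6  0.1 83.5] angular [-0.001 -0.     0.003]
```

View pics/s1.png

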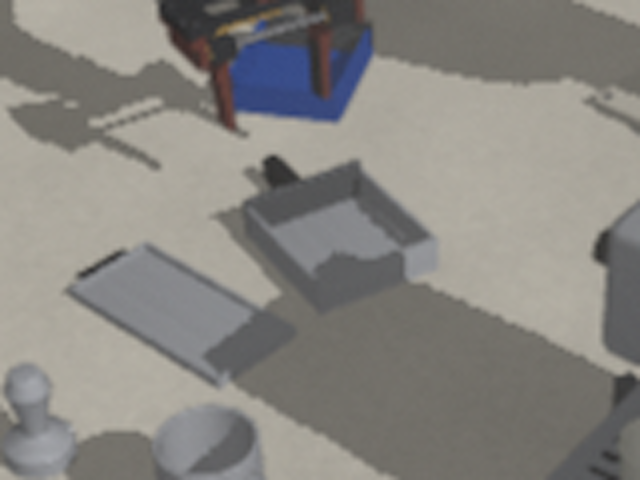

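The fingers hang in the air, tips at (235,130) and (322,95), and the handle at (280,170) is free below them. The crumb tray is clear at (180,310). I'll descend and close.

```bash
python3 -m creep '[{"translation":[-1,0,30],"angular":[0,0,0],"jaw":1},{"translation":[-1,0,60],"angular":[0,0,0],"jaw":1},{"translation":[-1,0,84],"angular":[0,0,0],"jaw":1},{"translation":[-1,0,84],"angular":[0,0,0],"jaw":1},{"translation":[-1,0,84],"angular":[0,0,0],"jaw":0},{"translation":[-1,0,84],"angular":[0,0,0],"jaw":0},{"translation":[-1,0,84],"angular":[0,0,0],"jaw":0},{"translation":[-1,0,84],"angular":[0,0,0],"jaw":0}]'
python3 -c "
from h import *
print(tcp(475,50,85),tcp(541,117,99.7))
to(*tcp(475,50,85),26,85)"
```

```text
t: 2.6
ee_pos: [422.5, -225.6, 26.4]
orientation: [2.453, 1.961, 0.0]
ft_force: [-0.3, -1.2, -0.8]
width: 51.5
grasp_force: 0.0
(np.float64(464.71562235577636), np.float64(-67.55097437482597)) (np.float64(560.8817467886703), np.float64(0.6869906475152874))
t 2.6 translation [163.5   6.4   0.4] angular [ 0.001  0.    -0.135]
```

```bash
python3 -m creep '[{"translation":[0,0,0],"angular":[0,0,0],"jaw":0},{"translation":[0,0,0],"angular":[0,0,0],"jaw":0},{"translation":[0,0,0],"angular":[0,0,0],"jaw":0},{"translation":[0,0,0],"angular":[0,0,0],"jaw":0},{"translation":[0,0,0],"angular":[0,0,0],"jaw":0},{"translation":[0,0,0],"angular":[0,0,0],"jaw":0},{"translation":[0,0,0],"angular":[0,0,0],"jaw":0},{"translation":[0,0,0],"angular":[0,0,0],"jaw":0}]'
python3 -c "
from h import *
to(*tcp(475,50,85),26,85)"
```

```text
t: 3.6
ee_pos: [422.3, -225.5, 26.0]
orientation: [-2.454, -1.962, -0.0]
ft_force: [1.0, -0.3, -1.1]
width: 16.1
grasp_force: 30.0
t 3.6 translation [163.4   6.6  -0. ] angular [-0.    -0.    -0.135]
```

```bash
python3 -m creep '[{"translation":[15,0,0],"angular":[0,0,0],"jaw":0},{"translation":[40,1,0],"angular":[0,0,-0.02],"jaw":0},{"translation":[65,2,0],"angular":[0,0,-0.04],"jaw":0},{"translation":[90,3,0],"angular":[0,0,-0.06],"jaw":0},{"translation":[115,4,0],"angular":[0,0,-0.085],"jaw":0},{"translation":[140,5.5,0],"angular":[0,0,-0.11],"jaw":0},{"translation":[163,6.5,0],"angular":[0,0,-0.135],"jaw":0},{"translation":[163,6.5,0],"angular":[0,0,-0.135],"jaw":0}]'
python3 -c "
from h import *
to(*tcp(541,117,99.7),26,99.7)"
```

```text
t: 4.6
ee_pos: [464.5, -66.2, 25.9]
orientation: [-2.313, -2.126, 0.0]
ft_force: [-0.4, -0.3, -0.9]
width: 15.6
grasp_force: 30.0
t 4.6 translation [74.7 90.4 -0.1] angular [-0.    -0.    -0.253]
```

```bash
python3 -m creep '[{"translation":[10,12,0],"angular":[0,0,-0.03],"jaw":0},{"translation":[22,27,0],"angular":[0,0,-0.07],"jaw":0},{"translation":[34,42,0],"angular":[0,0,-0.11],"jaw":0},{"translation":[46,56,0],"angular":[0,0,-0.15],"jaw":0},{"translation":[57,70,0],"angular":[0,0,-0.19],"jaw":0},{"translation":[67,81,0],"angular":[0,0,-0.225],"jaw":0},{"translation":[74.7,90.4,0],"angular":[0,0,-0.253],"jaw":0},{"translation":[74.7,90.4,0],"angular":[0,0,-0.253],"jaw":0}]'
python3 - <<'E'
from h import *
import cv2
im=ctrl.get_image("top")
cv2.imwrite("pics/top2.png",cv2.resize(im[115:235,140:340,::-1],None,fx=4,fy=4,interpolation=cv2.INTER_CUBIC))
to(*tcp(541,117,99.7),26,99.7)
E
```

```text
t: 5.6
ee_pos: [562.0, -0.8, 26.0]
orientation: [2.028, 2.398, 0.001]
ft_force: [1.6, -0.0, -0.1]
width: 15.7
grasp_force: 30.0
t 5.65 translation [ 1.8 -0.4 -0.1] angular [ 0.001 -0.    -0.004]
```

View pics/top2.png

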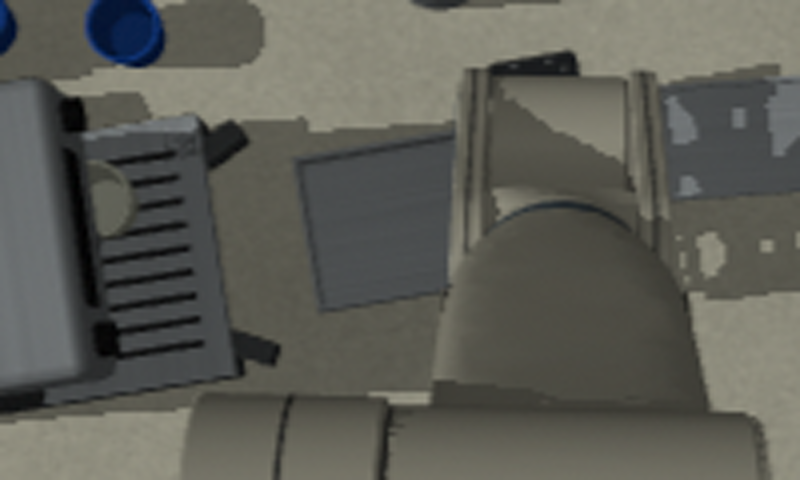

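The tray's leading edge runs from (297,160) to (322,310), nearly parallel to the grille edge at (200,115)-(243,375). The crumb tray is undisturbed. I'll check the alignment in the machine frame.

```bash
python3 - <<'E'
from h import *
Rm=R.from_euler('z',99.7,degrees=True).as_matrix()[:2,:2];m=np.array([507.4,313.8])
f=lambda u,v:((u+.5)/4-.5+140,(v+.5)/4-.5+115)
for u,z in [((297,160),34),((322,310),34),((200,116),62),((243,375),62),((208,165),40),((234,332),40)]: print(u,np.round(Rm.T@(ray("top",f(*u),z)[:2]-m),1))
to(*tcp(507.4,313.8,99.7),26,99.7)
E
```

```text
(297, 160) [-134.1  -57.3]
(322, 310) [-133.9   59.3]
(200, 116) [-70.  -98.8]
(243, 375) [-70.   98.9]
(208, 165) [-67.  -64.4]
(234, 332) [-65.6  64.8]
t 5.65 translation [201.5  -1.1  -0. ] angular [ 0.001 -0.    -0.004]
```

```bash
python3 -m creep '[{"translation":[15,-0.5,0],"angular":[0,0,-0.002],"jaw":0},{"translation":[35,-1,0],"angular":[0,0,-0.003],"jaw":0},{"translation":[55,-1,0],"angular":[0,0,-0.003],"jaw":0},{"translation":[75,-1,0],"angular":[0,0,-0.003],"jaw":0},{"translation":[95,-1,0],"angular":[0,0,-0.003],"jaw":0},{"translation":[115,-1,0],"angular":[0,0,-0.003],"jaw":0},{"translation":[135,-1,0],"angular":[0,0,-0.003],"jaw":0},{"translation":[150,-1,0],"angular":[0,0,-0.003],"jaw":0}]'
python3 -c "
from h import *
to(*tcp(507.4,313.8,99.7),26,99.7)"
```

```text
t: 6.65
ee_pos: [535.4, 147.8, 26.1]
orientation: [2.025, 2.401, 0.001]
ft_force: [2.5, -1.9, -0.7]
width: 15.7
grasp_force: 30.0
t 6.65 translation [50.4  0.4  0.1] angular [ 0.001 -0.     0.   ]
```

Forces are low, so I'll push on slowly to the stop.

```bash
python3 -m creep '[{"translation":[8,0,0],"angular":[0,0,0],"jaw":0},{"translation":[16,0,0],"angular":[0,0,0],"jaw":0},{"translation":[24,0,0],"angular":[0,0,0],"jaw":0},{"translation":[31,0,0],"angular":[0,0,0],"jaw":0},{"translation":[37,0,0],"angular":[0,0,0],"jaw":0},{"translation":[42,0,0],"angular":[0,0,0],"jaw":0},{"translation":[46,0,0],"angular":[0,0,0],"jaw":0},{"translation":[48,0,0],"angular":[0,0,0],"jaw":0}]'
python3 -c "
from h import *
to(*tcp(507.4,313.8,99.7),26,99.7)"
```

```text
t: 7.65
ee_pos: [527.3, 193.9, 26.0]
orientation: [2.026, 2.401, 0.0]
ft_force: [4.3, -2.5, -1.3]
width: 15.8
grasp_force: 30.1
t 7.65 translation [3.5 0.6 0. ] angular [ 0. -0. -0.]
```

```bash
python3 -m creep '[{"translation":[1,0,0],"angular":[0,0,0],"jaw":0},{"translation":[2,0,0],"angular":[0,0,0],"jaw":0},{"translation":[3,0,0],"angular":[0,0,0],"jaw":0},{"translation":[4,0,0],"angular":[0,0,0],"jaw":0},{"translation":[5,0,0],"angular":[0,0,0],"jaw":0},{"translation":[5,0,0],"angular":[0,0,0],"jaw":0},{"translation":[5,0,0],"angular":[0,0,0],"jaw":0},{"translation":[5,0,0],"angular":[0,0,0],"jaw":0}]'
python3 - <<'E'
from h import *
import cv2
to(*tcp(507.4,313.8,99.7),26,99.7)
im=ctrl.get_image("scene")
cv2.imwrite("pics/s3.png",cv2.resize(im[150:300,230:400,::-1],None,fx=4,fy=4,interpolation=cv2.INTER_CUBIC))
E
```

```text
t: 8.65
ee_pos: [526.4, 198.7, 26.0]
orientation: [-2.026, -2.401, -0.0]
ft_force: [3.1, -0.7, -1.0]
width: 15.9
grasp_force: 30.1
t 8.65 translation [-1.4  0.7 -0. ] angular [-0. -0. -0.]
```

View pics/s3.png

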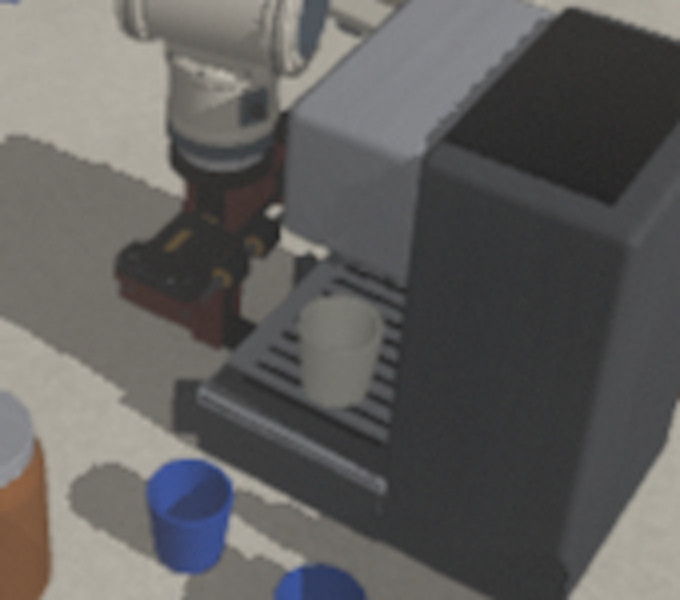

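The cup stands upright at (340,350), and the gripper is clear of the head and grille. There is no contact force yet, so I'll creep a few millimetres further.

```bash
python3 -m creep '[{"translation":[0.5,0,0],"angular":[0,0,0],"jaw":0},{"translation":[1,0,0],"angular":[0,0,0],"jaw":0},{"translation":[1.5,0,0],"angular":[0,0,0],"jaw":0},{"translation":[2,0,0],"angular":[0,0,0],"jaw":0},{"translation":[2.5,0,0],"angular":[0,0,0],"jaw":0},{"translation":[3,0,0],"angular":[0,0,0],"jaw":0},{"translation":[3,0,0],"angular":[0,0,0],"jaw":0},{"translation":[3,0,0],"angular":[0,0,0],"jaw":0}]'
python3 -c "
from h import *
to(*tcp(507.4,313.8,99.7),26,99.7)"
```

```text
t: 9.7
ee_pos: [525.9, 201.7, 26.0]
orientation: [-2.026, -2.401, -0.0]
ft_force: [3.4, -2.0, -1.2]
width: 15.6
grasp_force: 30.1
t 9.7 translation [-4.4  0.7 -0. ] angular [-0. -0. -0.]
```

```bash
python3 -m creep '[{"translation":[0.5,0,0],"angular":[0,0,0],"jaw":0},{"translation":[1,0,0],"angular":[0,0,0],"jaw":0},{"translation":[1.5,0,0],"angular":[0,0,0],"jaw":0},{"translation":[2,0,0],"angular":[0,0,0],"jaw":0},{"translation":[2.5,0,0],"angular":[0,0,0],"jaw":0},{"translation":[3,0,0],"angular":[0,0,0],"jaw":0},{"translation":[3,0,0],"angular":[0,0,0],"jaw":0},{"translation":[3,0,0],"angular":[0,0,0],"jaw":0}]'
```

```text
t: 10.7
ee_pos: [525.1, 202.6, 25.9]
orientation: [2.025, 2.401, -0.004]
ft_force: [6.0, -14.3, 1.8]
width: 15.6
grasp_force: 30.2
```

There's a clear stop at 14 N: the tray is home. I'll release the load, open, and lift straight up.

```bash
python3 -m creep '[{"translation":[-1.5,0,0],"angular":[0,0,0],"jaw":0},{"translation":[-1.5,0,0],"angular":[0,0,0],"jaw":0.6},{"translation":[-1.5,0,0],"angular":[0,0,0],"jaw":0.6},{"translation":[-1.5,0,0],"angular":[0,0,0],"jaw":0.6},{"translation":[-1.5,0,0],"angular":[0,0,0],"jaw":0.6},{"translation":[-1.5,0,0],"angular":[0,0,0],"jaw":0.6},{"translation":[-1.5,0,0],"angular":[0,0,0],"jaw":0.6},{"translation":[-1.5,0,0],"angular":[0,0,0],"jaw":0.6}]'
```

```text
t: 11.7
ee_pos: [525.6, 203.1, 26.0]
orientation: [-2.026, -2.401, 0.0]
ft_force: [-0.4, -0.4, -0.8]
width: 53.1
grasp_force: 0.0
```

```bash
python3 -m creep '[{"translation":[0,0,-10],"angular":[0,0,0],"jaw":0.6},{"translation":[0,0,-35],"angular":[0,0,0],"jaw":0.6},{"translation":[-20,0,-60],"angular":[0,0,0],"jaw":0.6},{"translation":[-60,0,-85],"angular":[0,0,0],"jaw":0.6},{"translation":[-110,0,-110],"angular":[0,0,0],"jaw":0.6},{"translation":[-160,0,-130],"angular":[0,0,0],"jaw":0.6},{"translation":[-210,0,-140],"angular":[0,0,0],"jaw":0.6},{"translation":[-260,0,-140],"angular":[0,0,0],"jaw":0.6}]'
python3 - <<'E'
from h import *
import cv2
im=ctrl.get_image("top")
cv2.imwrite("pics/top4.png",cv2.resize(im[115:235,140:340,::-1],None,fx=4,fy=4,interpolation=cv2.INTER_CUBIC))
E
```

```text
t: 12.7
ee_pos: [570.2, -54.9, 167.9]
orientation: [2.024, 2.399, 0.003]
ft_force: [-0.8, -0.1, -1.2]
width: 52.9
grasp_force: 0.0
```

View pics/top4.png

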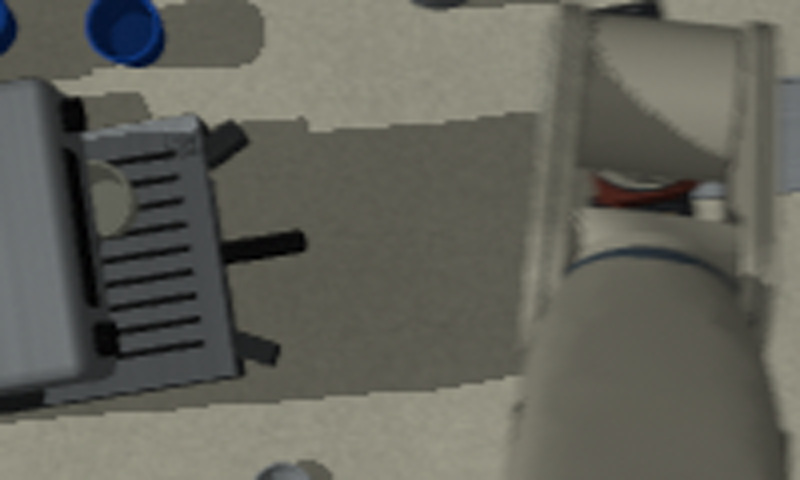

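The tray is in the bay with only its handle showing, tip at (305,241). The cup is on the grille at (108,200) and the arm is clear. I'll check the handle tip, let the arm settle, and hand in.

```bash
python3 -m creep '[{"translation":[0,0,0],"angular":[0,0,0],"jaw":0.6},{"translation":[0,0,0],"angular":[0,0,0],"jaw":0.6},{"translation":[0,0,0],"angular":[0,0,0],"jaw":0.6},{"translation":[0,0,0],"angular":[0,0,0],"jaw":0.6},{"translation":[0,0,0],"angular":[0,0,0],"jaw":0.6},{"translation":[0,0,0],"angular":[0,0,0],"jaw":0.6},{"translation":[0,0,0],"angular":[0,0,0],"jaw":0.6},{"translation":[0,0,0],"angular":[0,0,0],"jaw":0.6}]'
python3 - <<'E'
from h import *
Rm=R.from_euler('z',99.7,degrees=True).as_matrix()[:2,:2]
p=Rm.T@(ray("top",((305.5)/4-.5+140,241.5/4-.5+115),30)[:2]-[507.4,313.8]);print(p)
if abs(p[0]+135)<9 and abs(p[1])<9: print(ctrl.close_job())
E
```

```text
t: 13.75
ee_pos: [569.3, -53.2, 166.0]
orientation: [-2.026, -2.401, 0.0]
ft_force: [0.1, -0.5, 0.4]
width: 52.6
grasp_force: 0.0
[-129.48022712    4.6490201 ]
the job is handed in; nothing more can be done
None
```

I slid the drip tray into the bay until it met the back stop and let go of it, and the cup is still standing on the grille; the crumb tray showed no movement when last in clear view, and the job was handed in at 13.8 s, though no verdict came back.

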